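Screw the transport jar shut and press its vent plug home

ROBOT

A 7-joint arm with a two-finger parallel gripper is mounted at the origin on a cart in front of the work surface, level with it; the furniture and walls round the work are solid. World frame = base frame: x ahead of the robot, y to its left, z up, the work surface at z = 0. Lengths are in m, angles in rad, forces in N, time in s.
With the tool pointing down it reaches from about 0.4 to 0.85 m from the base axis. Payload 4.5 kg.
Tool frame: the origin (TCP) lies at the very end of the fingers, on their centre line; the grasp point (between the pads) lies bot.pinch_z behind it (bot.pinch_z is the distance from the TCP to the grasp point, in m); z points along the fingers, y is the line along which they close (so a half turn about z gives the same grasp; the last joint's range is limited). The gripper opens to 85 mm and grips with 20 to 120 N. Pads are 22 mm wide; open, the fingers measure 114 mm over their backs; the gripper's body (76 mm by 85 mm) begins 54 mm behind the grasp point. The pads swing forward as they close: fully open they stand 13 mm farther back than shut.
Start: joints at [1.283, 0.689, -0.195, 1.565, 0.157, 0.902, -0.215], TCP at [0.198, -0.593, 0.231] pointing down, gripper open.
Joint ranges: [-3.01, 3.01], [-0.46, 2.08], [-1.47, 1.51], [0.13, 2.56], [-1, 4.14], [0.04, 2.09], [-2.66, 2.66]. Speed limits (rad/s): [2.57, 2.57, 3.14, 3.14, 3.14, 3.14, 3.14].

INTERFACE

Orientations are given as a unit quaternion [w, x, y, z].
In Python, from station import bot gives the robot as it stands. The module is installed in compiled form; this text tells all that it offers.
- The arm moves only by the tool apply_moves, never from a script. Its argument "moves" is a list of rows, each an object of numbers: "ax", "ay", "az": the turn, a rotation vector about the tool's x, y, z in degrees; "dx", "dy", "dz": the shift along the tool's x, y, z in m; "gripper": the gripper's target within -1 to 1 (fully open at 1, half-way at 0, shut at -1). A call has 1 to 20 rows; each row shifts and turns the commanded pose from where the row before left it, along the tool's axes as they then stand; what a row does not reach is not made up. A row lasts 1/8 s, in which the tool goes at most 62.5 mm and 10.7 degrees, less where a joint would pass 70% of its speed; a pose out of reach is approached as far as the arm can. A call is refused whole if a number of a shift passes 0.0625 or a number of a turn 10.7, either way. A call with a gripper value outside its range is refused whole. The fingers move at their own pace and stop on an object; "squeeze" is the grip in N (left out, the last holds). Time passes only in rows, so rows that do not move let the fingers close. It gives the time, the measured TCP pose, the force, the opening and the grip force at its end, in the units of the state.
- bot.get_state(): the state, without advancing time (a new reading comes with each control period).
- bot.camera(name): name is "side" or "top"; returns a dict with "img" (480x640x3 uint8, red, green, blue), "range_z" (480x640 float32, m along the optical axis (not along the pixel's ray), 0 where there is no reading), "intrinsics" (3x3 intrinsics, pixels), "k1" (the pictures are not rectified: a ray, as slopes to the right and down, at radius r is drawn at 1 + k1 r^2 times it, then the intrinsics apply), "R" (3x3) and "t" (3): a world point X has camera coordinates R X + t. Camera axes: x right, y down, z forward; pixel columns grow to the right and rows downward; lengths in m; the calibration is good to about 2 mm. A picture is of the moment at which its call begins.
- bot.job_done(): hands the job in; it is judged then, once.
The state is a dict: "time_s": time; "q": joint angles; "qd": joint speeds; "joint_efforts": joint torques, N m; "eef_pos": TCP position; "eef_rot": TCP orientation; "contact_force": force on the tool from outside, world axes, zero at the start; "torque": the same for the moment, N m; "width": finger opening in m; "grip_force": force on a finger pad.
Only numpy, scipy, OpenCV 4.12 (cv2) and the standard library are available. Lean on these libraries where they do the work, as an engineer would, in place of code of your own. Each camera call takes 0.05 s, during which the arm holds its last target. There are 200 camera calls.

TASK

Close the white sample transport jar that is fixed in its holder plate: turn the loose grey screw lid clockwise (seen from above) by its two lugs until it stops, with the lugs in line with the two ears on the jar. Only then press the round vent plug in the middle of the lid straight down until its head sits on the lid. Leave the two bottles to the right of the jar and the flat timer in front of it where they stand, and let go of everything.

Things in the scene. Friction and masses are not known exactly. Their poses are not given: they have to be found in the camera images.
- jar: White jar, 106 mm across, fixed upright in a grey round holder plate (156 mm across, 14 mm thick) that is screwed to the worktop: it cannot move. Origin: on the jar's vertical axis at the worktop; z up. Two small upright ears stand on the jar just outside the lid's rim, on the jar's +y and -y sides, 71 mm from the axis, tops 99 mm above the worktop; they mark where the lugs point when the lid is tight.
- lid (a joint): Turn of the grey screw lid about the jar's vertical axis, rad: 0 = fully tight (end stop), positive = counter-clockwise seen from above (loose), at most 2.2. The lid is captive and stays where it is left; turning it takes about 0.2 N m (some 4 N at a lug). It rises 4 mm per rad as it opens. Lid: 124 mm across, 22 mm high, its flat top 108 mm above the worktop when tight. Starts between 1.0 and 2.0.
- lug_left (a point): Centre of one of the lid's two upright lugs, which turn with the lid: a block 26 mm long radially (from 34 to 60 mm from the axis), 14 mm thick, with its top 27 mm above the lid's flat top; this point is 47 mm from the axis and 13 mm above the lid's flat top. When the lid is tight it lies on the jar's +y side.
- lug_right (a point): Centre of the other lug, the same, opposite the first; when the lid is tight it lies on the jar's -y side.
- plug_top (a point): Centre of the upper face of the white vent plug in the middle of the lid: a round head 46 mm across and 7 mm thick on a stem. At the start this face is 20.5 mm above the lid's flat top, when home 8.5 mm. It goes straight down.
- plug (a joint): How far the vent plug is pressed in, m: 0 = standing up, 0.012 = fully home (end stop). It stays where it is left and takes about 7 N to press.
- saline: Bystander: white round bottle with a screw cap, 52 mm across, 125 mm tall, loose. Origin at the centre of its underside.
- dropper: Bystander: brown dropper bottle with a rubber bulb on top, 34 mm across, 102 mm tall, loose. Origin at the centre of its underside.
- timer: Bystander: flat white bench timer, 58 x 68 x 18 mm, loose (the one between the jar and the robot; another lies farther back). Origin at the centre of its underside.

How it is judged:
On the way, in this order (a step that is already met when the one before it is completed fails the run):
1. the lid is screwed tight (within 0.08 rad of its stop) while the plug still stands up (value of joint lid below 0.08 rad and value of joint plug below 0.005 m), for 0.2 s.
2. the plug is pressed home (at least 10 of 12 mm) (value of joint plug above 0.01 m), for 0.2 s.
At the end, for the whole second after the job is handed in: The lid is within 0.08 rad of its tight stop and the plug is pressed in at least 10 of its 12 mm (value of joint lid below 0.08 rad and value of joint plug above 0.01 m); the robot touches nothing.
It fails at once if the plug is pressed in (more than 5 mm) before the lid is tight (value of joint plug above 0.005 m and value of joint lid above 0.15 rad).
It fails at once if a bystander is moved by more than 30 mm or knocked over (distance of any of saline, dropper, timer from where it was at the start of the episode above 0.03 m or angle between any of saline, dropper's own z axis and vertical above 0.6 rad).
It also fails if it takes over 45 s, if anything falls off the work surface, if the arm or the gripper's body presses on something with over 40 N, if the wrist force passes 120 N, or if a joint passes its speed limit or range.

## Working session

There is one attempt and no reset: what is moved stays moved. The work goes in short steps, Python scripts to look and compute and a tool call to move; the robot and the scene stay as the last step left them, time stands still between calls to the robot, and variables do not carry over. Pictures are saved under pics/ and viewed, at most 10 in all, crops included, and the job is handed in when it is done.

Besides the shell and the picture viewer there is one more tool, called after "Call:" as a command line: name --argument value ..., lists and objects as JSON in quotes. apply_moves: Moves the arm, as the interface text tells. Its arguments: {"type":"object","properties":{"moves":{"type":"array","items":{"type":"object","properties":{"ax":{"type":"number"},"ay":{"type":"number"},"az":{"type":"number"},"dx":{"type":"number"},"dy":{"type":"number"},"dz":{"type":"number"},"gripper":{"type":"number"}}}},"squeeze":{"type":"number"}},"required":["moves"]}

```bash
mkdir -p pics
cat > h.py <<'E'
import numpy as np, cv2
from station import bot
def pts(c):
    h,w=c["range_z"].shape
    u,v=np.meshgrid(np.arange(w),np.arange(h))
    K=np.array(c["intrinsics"]);p=np.stack([u,v],-1).reshape(-1,1,2).astype(float)
    n=cv2.undistortPoints(p,K,np.array([c["k1"],0,0,0.]),None,None).reshape(h,w,2)
    z=c["range_z"];P=np.dstack([n[...,0]*z,n[...,1]*z,z])
    X=(P-np.array(c["t"]))@np.array(c["R"])
    X[z==0]=np.nan
    return X
E
python3 - <<'E'
from h import *
s=bot.get_state();print({k:np.round(v,3) for k,v in s.items()},bot.pinch_z)
for n in("side","top"):
    c=bot.camera(n);cv2.imwrite(f"pics/{n}0.png",c["img"][...,::-1]);np.savez(f"{n}0.npz",**c)
    print(n,np.round(c["R"],2).tolist(),np.round(c["t"],2),c["k1"])
E
```

```text
{'time_s': np.float64(0.0), 'q': array([ 1.283,  0.69 , -0.195,  1.566,  0.157,  0.903, -0.215]), 'qd': array([ 0.001,  0.   , -0.001, -0.   , -0.002, -0.002, -0.   ]), 'joint_efforts': array([-0.0000e+00, -5.3961e+01, -1.2670e+00, -1.5855e+01,  9.0000e-03,
        1.0000e-02, -0.0000e+00]), 'eef_pos': array([ 0.197, -0.592,  0.23 ]), 'eef_rot': array([-0.001,  0.987,  0.16 , -0.   ]), 'contact_force': array([ 0.246,  0.178, -0.491]), 'torque': array([-0.015,  0.01 ,  0.018]), 'grip_force': np.float64(0.0), 'width': np.float64(0.085)} 0.0187
side [[0.97, -0.25, 0.0], [-0.13, -0.49, -0.87], [0.22, 0.84, -0.5]] [-0.5  -0.03  1.16] -0.10240143724006115
top [[0.02, -1.0, -0.03], [-1.0, -0.02, -0.08], [0.08, 0.03, -1.0]] [-0.36  0.43  0.92] -0.002116437565391275
```

View pics/top0.png

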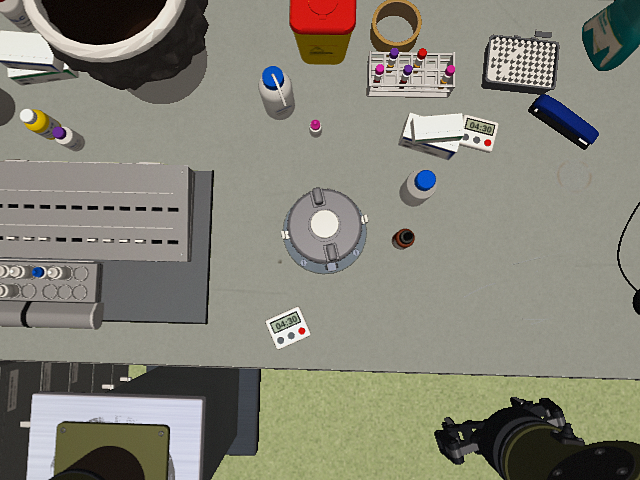

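View pics/side0.png

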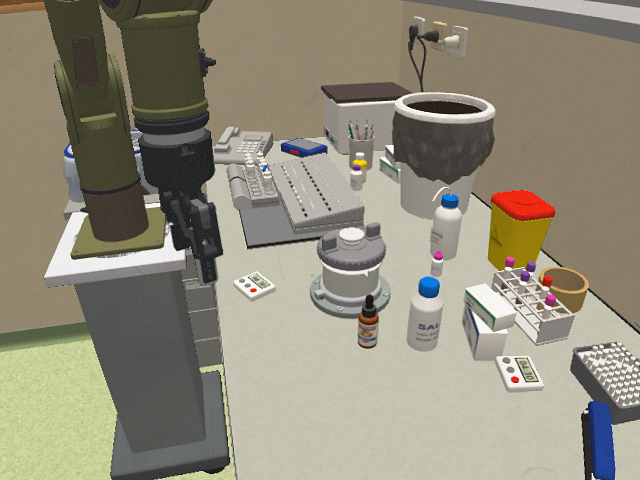

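The top view shows the jar centre at about (325,225), the ears at (285,234) and (365,218), and the lugs at (318,197) and (332,252). The bottles are to the right and the timer is in front at (288,327). So the lid is about 90° open. I'll grip the near lug and swing it clockwise towards the left ear.

Run:
```python
from h import *
c=dict(np.load("top0.npz"));X=pts(c);Z=X[...,2]
roi=np.zeros(Z.shape,bool);roi[180:275,270:380]=True
img=c["img"].astype(int);hsv=cv2.cvtColor(c["img"],cv2.COLOR_RGB2HSV)
def bl(m,name,amin=8):
    n,l,s,ce=cv2.connectedComponentsWithStats((m&roi).astype(np.uint8))
    for i in range(1,n):
        if s[i,4]>=amin:
            q=X[l==i];print(name,s[i,4],np.round(ce[i],1),np.round(np.nanmedian(q,0),4),np.round(np.nanmean(q,0),4))
print(np.histogram(Z[roi],bins=np.arange(0,.16,.005)))
bl(Z>.1345-.0,"lug z>.1345")
bl((img.min(2)>225),"white")
m=(Z>.105)&(Z<.122)&roi;
m2=((Z>.105)&roi).astype(np.uint8)
cn=max(cv2.findContours(m2,0,2)[0],key=cv2.contourArea);print("lid",cv2.minEnclosingCircle(cn))
u,v=cv2.minEnclosingCircle(cn)[0]
print("lidtop z",np.nanmedian(Z[m]),"mid lid pts",np.nanmean(X[m],0))
# timer, bottles
for n,(a,b,d,e) in dict(timer=(305,350,262,315),dropper=(225,252,388,418),saline=(165,205,400,440)).items():
    q=X[a:b,d:e].reshape(-1,3);q=q[q[:,2]>.012];print(n,np.round(q.min(0),3),np.round(q.max(0),3))
cv2.imwrite("pics/crop.png",cv2.resize(c["img"][180:280,270:390,::-1],None,fx=6,fy=6,interpolation=2))
```

```text
(array([2556,   22,  621,  359,   22,   68,   11,    0,    0,    0,    0,
          0,    0,    0,    0,    0,   14,   38,    7,   40,   27,   98,
       1821, 1530,   28,    5,  371,  339,  195,    0,    0]), array([0.   , 0.005, 0.01 , 0.015, 0.02 , 0.025, 0.03 , 0.035, 0.04 ,
       0.045, 0.05 , 0.055, 0.06 , 0.065, 0.07 , 0.075, 0.08 , 0.085,
       0.09 , 0.095, 0.1  , 0.105, 0.11 , 0.115, 0.12 , 0.125, 0.13 ,
       0.135, 0.14 , 0.145, 0.15 , 0.155]))
lug z>.1345 135 [317.1 195.2] [ 0.5063 -0.3637  0.141 ] [ 0.5064 -0.3638  0.1409]
lug z>.1345 367 [324.1 224. ] [ 0.4606 -0.3755  0.1355] [ 0.4609 -0.376   0.1356]
lug z>.1345 135 [331.1 251.7] [ 0.4157 -0.3881  0.1409] [ 0.4162 -0.3882  0.1407]
white 159 [326.7 228.1] [ 0.4504 -0.3811  0.1348] [ 0.4544 -0.3804  0.1349]
white 9 [362.3 219.3] [ 0.475  -0.4403  0.0864] [ 0.4762 -0.4408  0.086 ]
lid ((323.9090881347656, 224.83636474609375), 38.46210479736328)
lidtop z 0.11478288121955997 mid lid pts [ 0.46002625 -0.37604198  0.11464886]
timer [ 0.247 -0.355  0.012] [ 0.322 -0.272  0.023]
dropper [ 0.433 -0.534  0.013] [ 0.465 -0.5    0.103]
saline [ 0.513 -0.565  0.013] [ 0.565 -0.514  0.13 ]
```

View pics/crop.png

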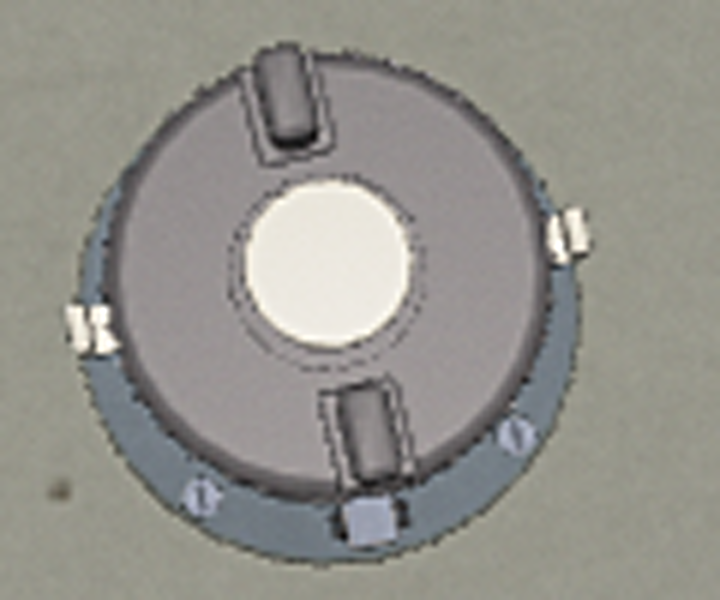

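Call:
apply_moves --moves '[{"az":3.3},{"dx":0.0378,"dy":-0.02},{"dx":0.0378,"dy":-0.02},{"dx":0.0378,"dy":-0.02},{"dx":0.0378,"dy":-0.02},{"dx":0.0378,"dy":-0.02},{"dx":0.0378,"dy":-0.02},{"dx":0.0378,"dy":-0.02},{},{},{}]'

```text
invalid input
```

```bash
cat >> h.py <<'E'
from scipy.spatial.transform import Rotation as Ro
def st(tx=None):
    s=bot.get_state();R=Ro.from_quat(np.roll(s["eef_rot"],-1)).as_matrix()
    print("t",s["time_s"],"p",np.round(s["eef_pos"],4),"yaw_y",round(np.degrees(np.arctan2(R[1,1],R[0,1])),2),"z",np.round(R[:,2],3),"F",np.round(s["contact_force"],1),"w",s["width"],s["grip_force"],"q",np.round(s["q"],2))
    if tx is not None: print("to go (tool)",np.round(R.T@(np.array(tx)-s["eef_pos"]),4))
E
python3 - <<'E'
from h import *
st([.416,-.388,.118])
E
```

```text
t 0.1 p [ 0.1975 -0.5924  0.2305] yaw_y -71.56 z [-0.001  0.002 -1.   ] F [-0.  -0.3  1. ] w 0.08584710949475355 0.0 q [ 1.28  0.69 -0.19  1.57  0.16  0.9  -0.22]
to go (tool) [ 0.272  -0.1245  0.1127]
```

Call:
apply_moves --moves '[{"az":3.3},{"dx":0.0378,"dy":-0.02},{"dx":0.0378,"dy":-0.02},{"dx":0.0378,"dy":-0.02},{"dx":0.0378,"dy":-0.02},{"dx":0.0378,"dy":-0.02},{"dx":0.0378,"dy":-0.02},{"dx":0.0378,"dy":-0.02},{"dz":0},{"dz":0}]'

```text
invalid input
```

Run:
```python
from h import *
st([.416,-.388,.118])
```

```text
t 0.1 p [ 0.1975 -0.5924  0.2305] yaw_y -71.56 z [-0.001  0.002 -1.   ] F [-0.  -0.3  1. ] w 0.08584710949475355 0.0 q [ 1.28  0.69 -0.19  1.57  0.16  0.9  -0.22]
to go (tool) [ 0.272  -0.1245  0.1127]
```

Perhaps every field is needed.

Call:
apply_moves --moves '[{"ax":0,"ay":0,"az":3.3,"dx":0,"dy":0,"dz":0,"gripper":1}]' --squeeze 60

```text
time_s: 0.22
eef_pos: [0.1975, -0.5925, 0.2307]
eef_rot: [-0.001, 0.991, 0.131, -0.0]
contact_force: [0.2, 0.0, 0.4]
width: 0.0851
grip_force: 0.0
```

Call:
apply_moves --moves '[{"ax":0,"ay":0,"az":0,"dx":0.0378,"dy":-0.02,"dz":0,"gripper":1},{"ax":0,"ay":0,"az":0,"dx":0.0378,"dy":-0.02,"dz":0,"gripper":1},{"ax":0,"ay":0,"az":0,"dx":0.0378,"dy":-0.02,"dz":0,"gripper":1},{"ax":0,"ay":0,"az":0,"dx":0.0378,"dy":-0.02,"dz":0,"gripper":1},{"ax":0,"ay":0,"az":0,"dx":0.0378,"dy":-0.02,"dz":0,"gripper":1},{"ax":0,"ay":0,"az":0,"dx":0.0378,"dy":-0.02,"dz":0,"gripper":1},{"ax":0,"ay":0,"az":0,"dx":0.0378,"dy":-0.02,"dz":0,"gripper":1},{"ax":0,"ay":0,"az":0,"dx":0,"dy":0,"dz":0,"gripper":1},{"ax":0,"ay":0,"az":0,"dx":0,"dy":0,"dz":0,"gripper":1}]' --squeeze 60

```text
time_s: 1.35
eef_pos: [0.4157, -0.3891, 0.231]
eef_rot: [0.0, 0.991, 0.132, -0.001]
contact_force: [-0.8, -0.3, -0.0]
width: 0.0853
grip_force: 0.0
```

Run:
```python
from h import *
st([.416,-.388,.118])
```

```text
t 1.35 p [ 0.4157 -0.3891  0.231 ] yaw_y -74.88 z [-0.001 -0.    -1.   ] F [-0.8 -0.3 -0. ] w 0.08531818146039032 0.0 q [ 0.76  0.61 -0.15  1.74  0.12  0.8  -0.75]
to go (tool) [ 0.0007 -0.001   0.113 ]
```

Call:
apply_moves --moves '[{"ax":0,"ay":0,"az":-10.6,"dx":0,"dy":0,"dz":0,"gripper":1},{"ax":0,"ay":0,"az":-10.6,"dx":0,"dy":0,"dz":0,"gripper":1},{"ax":0,"ay":0,"az":-10.6,"dx":0,"dy":0,"dz":0,"gripper":1},{"ax":0,"ay":0,"az":-10.6,"dx":0,"dy":0,"dz":0,"gripper":1},{"ax":0,"ay":0,"az":-10.6,"dx":0,"dy":0,"dz":0,"gripper":1},{"ax":0,"ay":0,"az":-10.6,"dx":0,"dy":0,"dz":0,"gripper":1},{"ax":0,"ay":0,"az":-10.6,"dx":0,"dy":0,"dz":0,"gripper":1},{"ax":0,"ay":0,"az":-10.6,"dx":0,"dy":0,"dz":0,"gripper":1},{"ax":0,"ay":0,"az":-10.6,"dx":0,"dy":0,"dz":0,"gripper":1},{"ax":0,"ay":0,"az":-10.6,"dx":0,"dy":0,"dz":0,"gripper":1},{"ax":0,"ay":0,"az":-10.6,"dx":0,"dy":0,"dz":0,"gripper":1},{"ax":0,"ay":0,"az":-10.6,"dx":0,"dy":0,"dz":0,"gripper":1},{"ax":0,"ay":0,"az":-10.6,"dx":0,"dy":0,"dz":0,"gripper":1},{"ax":0,"ay":0,"az":-10.6,"dx":0,"dy":0,"dz":0,"gripper":1},{"ax":0,"ay":0,"az":-10.6,"dx":0,"dy":0,"dz":0,"gripper":1},{"ax":0,"ay":0,"az":-10.6,"dx":0,"dy":0,"dz":0,"gripper":1},{"ax":0,"ay":0,"az":-10.4,"dx":0,"dy":0,"dz":0,"gripper":0.4},{"ax":0,"ay":0,"az":0,"dx":0,"dy":0,"dz":0,"gripper":0.2}]' --squeeze 60

```text
time_s: 3.6
eef_pos: [0.4149, -0.3902, 0.2306]
eef_rot: [-0.001, -0.129, 0.992, 0.0]
contact_force: [-0.4, -0.3, -0.4]
width: 0.0521
grip_force: 0.0
```

Run:
```python
from h import *
st([.416,-.388,.118])
```

```text
t 3.6 p [ 0.4149 -0.3902  0.2306] yaw_y 104.85 z [-0.001  0.    -1.   ] F [-0.4 -0.3 -0.4] w 0.05214601128972627 0.0 q [ 1.23  0.8  -1.03  1.71  0.76  1.09  1.78]
to go (tool) [-0.0018  0.0017  0.1126]
```

Call:
apply_moves --moves '[{"ax":0,"ay":0,"az":0,"dx":-0.0018,"dy":0.0017,"dz":0.03,"gripper":0.2},{"ax":0,"ay":0,"az":0,"dx":0,"dy":0,"dz":0.03,"gripper":0.2},{"ax":0,"ay":0,"az":0,"dx":0,"dy":0,"dz":0.02,"gripper":0.2},{"ax":0,"ay":0,"az":0,"dx":0,"dy":0,"dz":0.015,"gripper":0.2},{"ax":0,"ay":0,"az":0,"dx":0,"dy":0,"dz":0.012,"gripper":0.2},{"ax":0,"ay":0,"az":0,"dx":0,"dy":0,"dz":0,"gripper":0.2},{"ax":0,"ay":0,"az":0,"dx":0,"dy":0,"dz":0,"gripper":0.2}]' --squeeze 60

```text
time_s: 4.47
eef_pos: [0.4184, -0.3867, 0.1249]
eef_rot: [0.0, -0.132, 0.991, -0.0]
contact_force: [-0.6, -0.6, 0.0]
width: 0.0507
grip_force: 0.0
```

Run:
```python
from h import *
st([.416,-.388,.118])
c=bot.camera("side");cv2.imwrite("pics/s1.png",cv2.resize(c["img"][150:330,260:450,::-1],None,fx=3,fy=3))
```

```text
t 4.475 p [ 0.4184 -0.3867  0.1249] yaw_y 105.13 z [ 0.001 -0.001 -1.   ] F [-0.6 -0.6  0. ] w 0.050688167127410984 0.0 q [ 1.16  0.92 -0.92  1.81  0.93  0.91  1.64]
to go (tool) [ 0.0026 -0.0006  0.0069]
```

View pics/s1.png

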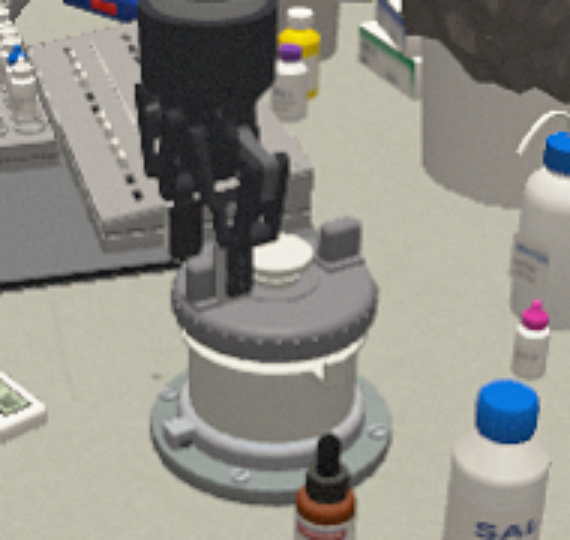

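The crop shows the fingers straddling the near lug, at about (210,280), with the plug clear. I'll drop 7 mm and close.

Call:
apply_moves --moves '[{"ax":0,"ay":0,"az":0,"dx":0.0026,"dy":-0.0006,"dz":0.007,"gripper":0.2},{"ax":0,"ay":0,"az":0,"dx":0,"dy":0,"dz":0,"gripper":-0.3},{"ax":0,"ay":0,"az":0,"dx":0,"dy":0,"dz":0,"gripper":-0.7},{"ax":0,"ay":0,"az":0,"dx":0,"dy":0,"dz":0,"gripper":-1},{"ax":0,"ay":0,"az":0,"dx":0,"dy":0,"dz":0,"gripper":-1},{"ax":0,"ay":0,"az":0,"dx":0,"dy":0,"dz":0,"gripper":-1}]' --squeeze 40

```text
time_s: 5.28
eef_pos: [0.4155, -0.3886, 0.1174]
eef_rot: [0.0, -0.131, 0.991, -0.001]
contact_force: [-0.2, -3.7, 0.5]
width: 0.0134
grip_force: 40.1
```

Run:
```python
from h import *
st([.416,-.388,.118])
```

```text
t 5.275 p [ 0.4155 -0.3886  0.1174] yaw_y 105.09 z [ 0.    -0.001 -1.   ] F [-0.2 -3.7  0.5] w 0.013414328992266973 40.13066053390503 q [ 1.16  0.93 -0.91  1.82  0.94  0.9   1.64]
to go (tool) [-0.0006  0.0005 -0.0006]
```

Call:
apply_moves --moves '[{"ax":0,"ay":0,"az":5,"dx":0,"dy":0.0041,"dz":0.00035,"gripper":-1},{"ax":0,"ay":0,"az":5,"dx":0,"dy":0.0041,"dz":0.00035,"gripper":-1},{"ax":0,"ay":0,"az":5,"dx":0,"dy":0.0041,"dz":0.00035,"gripper":-1},{"ax":0,"ay":0,"az":5,"dx":0,"dy":0.0041,"dz":0.00035,"gripper":-1},{"ax":0,"ay":0,"az":0,"dx":0,"dy":0,"dz":0,"gripper":-1},{"ax":0,"ay":0,"az":0,"dx":0,"dy":0,"dz":0,"gripper":-1}]' --squeeze 40

```text
time_s: 6.02
eef_pos: [0.4142, -0.3717, 0.116]
eef_rot: [0.001, 0.042, 0.999, 0.0]
contact_force: [3.8, -3.0, -2.7]
width: 0.0133
grip_force: 40.0
```

```bash
cat >> h.py <<'E'
def arc(az,z):
    a=np.radians(az);st([.461+.0472*np.cos(a),-.376+.0472*np.sin(a),z])
    p=bot.get_state()["eef_pos"][:2]-[.461,-.376];print("r",np.hypot(*p),"az",np.degrees(np.arctan2(p[1],p[0]))%360)
E
python3 - <<'E'
from h import *
arc(175.1,.116)
E
```

```text
t 6.025 p [ 0.4142 -0.3717  0.116 ] yaw_y 85.2 z [ 0.002  0.    -1.   ] F [ 3.8 -3.  -2.7] w 0.013317538168341468 40.02613663673401 q [ 1.11  0.89 -0.83  1.86  0.9   0.82  1.29]
to go (tool) [ 0.0002 -0.0003  0.    ]
r 0.04701520653647249 az 174.79228343792107
```

Call:
apply_moves --moves '[{"ax":0,"ay":0,"az":5,"dx":0,"dy":0.0041,"dz":0.00035,"gripper":-1},{"ax":0,"ay":0,"az":5,"dx":0,"dy":0.0041,"dz":0.00035,"gripper":-1},{"ax":0,"ay":0,"az":5,"dx":0,"dy":0.0041,"dz":0.00035,"gripper":-1},{"ax":0,"ay":0,"az":5,"dx":0,"dy":0.0041,"dz":0.00035,"gripper":-1},{"ax":0,"ay":0,"az":5,"dx":0,"dy":0.0041,"dz":0.00035,"gripper":-1},{"ax":0,"ay":0,"az":5,"dx":0,"dy":0.0041,"dz":0.00035,"gripper":-1},{"ax":0,"ay":0,"az":5,"dx":0,"dy":0.0041,"dz":0.00035,"gripper":-1},{"ax":0,"ay":0,"az":0,"dx":0,"dy":0,"dz":0,"gripper":-1},{"ax":0,"ay":0,"az":0,"dx":0,"dy":0,"dz":0,"gripper":-1}]' --squeeze 40

```text
time_s: 7.15
eef_pos: [0.4254, -0.3449, 0.1136]
eef_rot: [0.002, 0.34, 0.94, 0.001]
contact_force: [6.3, -3.3, -5.8]
width: 0.0136
grip_force: 39.7
```

Run:
```python
from h import *
arc(140.1,.1136)
```

```text
t 7.15 p [ 0.4254 -0.3449  0.1136] yaw_y 50.26 z [ 0.005  0.    -1.   ] F [ 6.3 -3.3 -5.8] w 0.013562475112910203 39.69576358795166 q [ 0.99  0.84 -0.67  1.89  0.8   0.7   0.71]
to go (tool) [-0.    -0.001  0.   ]
r 0.0472377554800411 az 138.85043228012117
```

Call:
apply_moves --moves '[{"ax":0,"ay":0,"az":5,"dx":0,"dy":0.0041,"dz":0.00035,"gripper":-1},{"ax":0,"ay":0,"az":5,"dx":0,"dy":0.0041,"dz":0.00035,"gripper":-1},{"ax":0,"ay":0,"az":5,"dx":0,"dy":0.0041,"dz":0.00035,"gripper":-1},{"ax":0,"ay":0,"az":5,"dx":0,"dy":0.0041,"dz":0.00035,"gripper":-1},{"ax":0,"ay":0,"az":5,"dx":0,"dy":0.0041,"dz":0.00035,"gripper":-1},{"ax":0,"ay":0,"az":5,"dx":0,"dy":0.0041,"dz":0.00035,"gripper":-1},{"ax":0,"ay":0,"az":3,"dx":0,"dy":0.0025,"dz":0.0002,"gripper":-1},{"ax":0,"ay":0,"az":0,"dx":0,"dy":0,"dz":0,"gripper":-1},{"ax":0,"ay":0,"az":0,"dx":0,"dy":0,"dz":0,"gripper":-1}]' --squeeze 40

```text
time_s: 8.28
eef_pos: [0.4482, -0.3297, 0.1114]
eef_rot: [0.003, 0.593, 0.806, 0.002]
contact_force: [8.5, -4.7, -6.8]
width: 0.013
grip_force: 39.5
```

Run:
```python
from h import *
arc(107.1,.1113)
```

```text
t 8.275 p [ 0.4482 -0.3297  0.1114] yaw_y 17.32 z [ 0.007 -0.001 -1.   ] F [ 8.5 -4.7 -6.8] w 0.013014512732276827 39.46447312831879 q [ 0.86  0.82 -0.52  1.87  0.66  0.62  0.23]
to go (tool) [-0.0008 -0.0013  0.0001]
r 0.04801303607856529 az 105.50221839791108
```

Call:
apply_moves --moves '[{"ax":0,"ay":0,"az":2,"dx":-0.0003,"dy":0.0016,"dz":0.00014,"gripper":-1},{"ax":0,"ay":0,"az":2,"dx":-0.0003,"dy":0.0016,"dz":0.00014,"gripper":-1},{"ax":0,"ay":0,"az":2,"dx":-0.0003,"dy":0.0016,"dz":0.0001,"gripper":-1},{"ax":0,"ay":0,"az":0,"dx":0,"dy":0,"dz":0,"gripper":-1},{"ax":0,"ay":0,"az":0,"dx":0,"dy":0,"dz":0,"gripper":-1}]' --squeeze 40

```text
time_s: 8.9
eef_pos: [0.4522, -0.3287, 0.1111]
eef_rot: [0.002, 0.633, 0.774, 0.002]
contact_force: [5.9, -3.6, -3.9]
width: 0.0131
grip_force: 42.0
```

Run:
```python
from h import *
arc(101.1,.1109);print(bot.get_state()["torque"])
c=bot.camera("top");cv2.imwrite("pics/t2.png",cv2.resize(c["img"][180:280,270:390,::-1],None,fx=6,fy=6,interpolation=2))
```

```text
t 8.9 p [ 0.4522 -0.3287  0.1111] yaw_y 11.5 z [ 0.005 -0.    -1.   ] F [ 5.9 -3.6 -3.9] w 0.013058760222113271 42.01580822467804 q [ 0.83  0.81 -0.49  1.86  0.63  0.62  0.15]
to go (tool) [-0.0009 -0.0005  0.0002]
r 0.048125663339861346 az 100.49912975247872
[-0.69895279 -1.08887368  0.8508909 ]
```

View pics/t2.png

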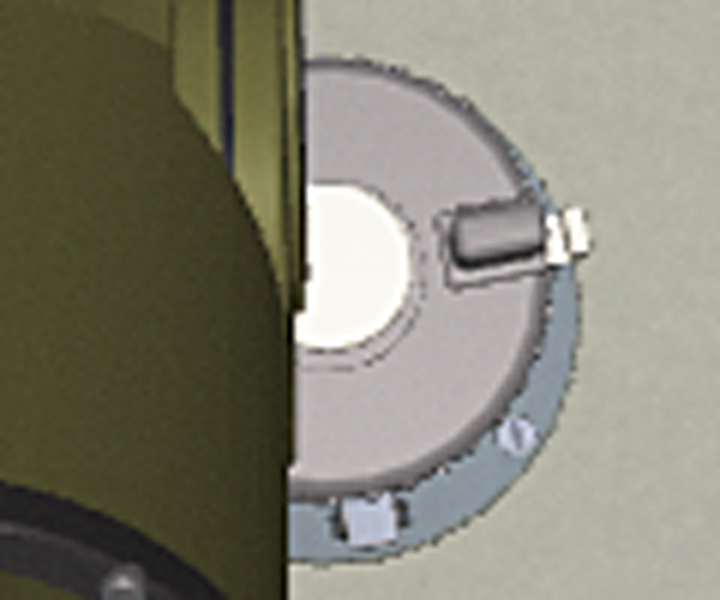

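The far lug, at (500,235), now points at the right ear at (569,235), so the lid is near its stop. I'll push a little further and look for resistance.

Call:
apply_moves --moves '[{"ax":0,"ay":0,"az":2,"dx":-0.0004,"dy":0.0016,"dz":0,"gripper":-1},{"ax":0,"ay":0,"az":2,"dx":-0.0004,"dy":0.0016,"dz":0,"gripper":-1},{"ax":0,"ay":0,"az":0,"dx":0,"dy":0,"dz":0,"gripper":-1},{"ax":0,"ay":0,"az":0,"dx":0,"dy":0,"dz":0,"gripper":-1}]' --squeeze 40

```text
time_s: 9.45
eef_pos: [0.4524, -0.3284, 0.111]
eef_rot: [-0.0, 0.66, 0.751, -0.0]
contact_force: [-0.5, 0.4, 5.8]
width: 0.0133
grip_force: 74.4
```

Run:
```python
from h import *
arc(97.1,.1109);print(bot.get_state()["torque"])
```

```text
t 9.45 p [ 0.4524 -0.3284  0.111 ] yaw_y 7.34 z [-0.001  0.    -1.   ] F [-0.5  0.4  5.8] w 0.013291199796862935 74.37330907210708 q [ 0.82  0.81 -0.47  1.86  0.61  0.62  0.1 ]
to go (tool) [-0.0011  0.0026  0.0001]
r 0.048375223209474454 az 100.20932276457275
[-0.01277522  0.10694197  1.913746  ]
```

At the stop: the TCP no longer advances and the grip force has risen. I'll release and lift.

Call:
apply_moves --moves '[{"ax":0,"ay":0,"az":0,"dx":0,"dy":0,"dz":0,"gripper":-0.4},{"ax":0,"ay":0,"az":0,"dx":0,"dy":0,"dz":0,"gripper":-0.2},{"ax":0,"ay":0,"az":0,"dx":0,"dy":0,"dz":0,"gripper":-0.2},{"ax":0,"ay":0,"az":0,"dx":0,"dy":0,"dz":-0.02,"gripper":-0.2},{"ax":0,"ay":0,"az":0,"dx":0,"dy":0,"dz":-0.05,"gripper":-0.2},{"ax":0,"ay":0,"az":0,"dx":0.05,"dy":0,"dz":-0.05,"gripper":-0.2},{"ax":0,"ay":0,"az":0,"dx":0.06,"dy":0,"dz":0,"gripper":-1},{"ax":0,"ay":0,"az":0,"dx":0.06,"dy":0,"dz":0,"gripper":-1},{"ax":0,"ay":0,"az":0,"dx":0,"dy":0,"dz":0,"gripper":-1},{"ax":0,"ay":0,"az":0,"dx":0,"dy":0,"dz":0,"gripper":-1}]' --squeeze 40

```text
time_s: 10.7
eef_pos: [0.4324, -0.1669, 0.225]
eef_rot: [0.0, 0.662, 0.75, -0.0]
contact_force: [-0.8, -0.7, 0.5]
width: 0.0003
grip_force: 0.0
```

Run:
```python
from h import *
c=bot.camera("top");X=pts(c);Z=X[...,2]
m=np.zeros(Z.shape,np.uint8);m[180:275,270:380]=Z[180:275,270:380]>.131
m[200:250,312:338]&=0
n,l,s,ce=cv2.connectedComponentsWithStats(m);P=[]
for i in range(1,n):
    if s[i,4]>20: q=np.nanmedian(X[l==i],0);P.append(q);print(s[i,4],ce[i],q)
d=P[0]-P[1];print(np.degrees(np.arctan2(d[1],d[0])), "plug",np.nanmedian(X[219:229,320:328].reshape(-1,3),0))
pl=(Z>.12)&(c["img"].min(2)>190);pl[:,:270]=0;pl[:,380:]=0;pl[:180]=0;pl[275:]=0
print("plug c",np.nanmean(X[pl],0),pl.sum())
st([.461,-.376,.165])
cv2.imwrite("pics/t3.png",cv2.resize(c["img"][180:280,270:390,::-1],None,fx=6,fy=6,interpolation=2))
```

```text
126 [352.51587302 218.03174603] [ 0.47158353 -0.42144175  0.13455405]
125 [295.52  229.368] [ 0.45150072 -0.33084042  0.13464247]
-77.50182014729972 plug [ 0.46191152 -0.37441558  0.12839367]
plug c [ 0.46190694 -0.3761445   0.1284856 ] 574
t 10.75 p [ 0.4323 -0.1676  0.2248] yaw_y 7.0 z [-0.    -0.001 -1.   ] F [ 0.3 -0.3  0.2] w -1.0696781281849089e-05 0.0 q [ 0.65  0.54 -0.58  2.03  0.46  0.7  -0.1 ]
to go (tool) [-0.2103  0.003   0.06  ]
```

View pics/t3.png

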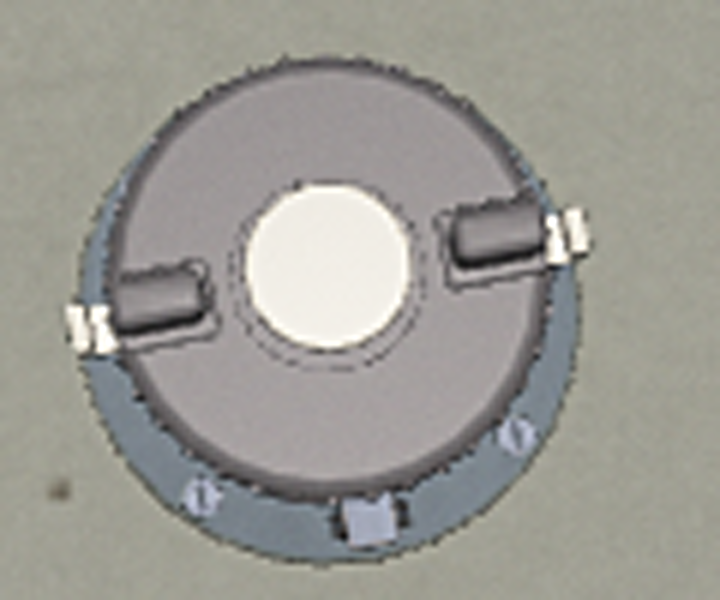

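The lugs (azimuth 102.5°) line up with the ears (about 102°), and the lug tops are at 0.1346 m, so the lid is tight and the plug is still up. Next I'll press the plug with the closed fingers.

Call:
apply_moves --moves '[{"ax":0,"ay":0,"az":0,"dx":-0.055,"dy":0.003,"dz":0,"gripper":-1},{"ax":0,"ay":0,"az":0,"dx":-0.055,"dy":0,"dz":0,"gripper":-1},{"ax":0,"ay":0,"az":0,"dx":-0.055,"dy":0,"dz":0,"gripper":-1},{"ax":0,"ay":0,"az":0,"dx":-0.0453,"dy":0,"dz":0,"gripper":-1},{"ax":0,"ay":0,"az":0,"dx":0,"dy":0,"dz":0.04,"gripper":-1},{"ax":0,"ay":0,"az":0,"dx":0,"dy":0,"dz":0.03,"gripper":-1},{"ax":0,"ay":0,"az":0,"dx":0,"dy":0,"dz":0.015,"gripper":-1},{"ax":0,"ay":0,"az":0,"dx":0,"dy":0,"dz":0,"gripper":-1},{"ax":0,"ay":0,"az":0,"dx":0,"dy":0,"dz":0,"gripper":-1}]' --squeeze 40

```text
time_s: 11.88
eef_pos: [0.4622, -0.3752, 0.1411]
eef_rot: [0.001, 0.662, 0.75, 0.0]
contact_force: [0.4, -1.1, 0.1]
width: 0.0001
grip_force: 0.0
```

Run:
```python
from h import *
st([.4615,-.376,.1165])
```

```text
t 11.875 p [ 0.4622 -0.3752  0.1411] yaw_y 7.11 z [ 0.002 -0.001 -1.   ] F [ 0.4 -1.1  0.1] w 0.00014041917574214398 0.0 q [ 0.9   0.81 -0.52  1.73  0.56  0.75  0.22]
to go (tool) [-0.0007 -0.0008  0.0246]
```

Call:
apply_moves --moves '[{"ax":0,"ay":0,"az":0,"dx":-0.0005,"dy":-0.0005,"dz":0.01,"gripper":-1},{"ax":0,"ay":0,"az":0,"dx":0,"dy":0,"dz":0.003,"gripper":-1},{"ax":0,"ay":0,"az":0,"dx":0,"dy":0,"dz":0.003,"gripper":-1},{"ax":0,"ay":0,"az":0,"dx":0,"dy":0,"dz":0.003,"gripper":-1},{"ax":0,"ay":0,"az":0,"dx":0,"dy":0,"dz":0.002,"gripper":-1},{"ax":0,"ay":0,"az":0,"dx":0,"dy":0,"dz":0.002,"gripper":-1},{"ax":0,"ay":0,"az":0,"dx":0,"dy":0,"dz":0.001,"gripper":-1},{"ax":0,"ay":0,"az":0,"dx":0,"dy":0,"dz":0,"gripper":-1},{"ax":0,"ay":0,"az":0,"dx":0,"dy":0,"dz":0,"gripper":-1}]' --squeeze 40

```text
time_s: 13.0
eef_pos: [0.4609, -0.3755, 0.1167]
eef_rot: [0.0, 0.662, 0.75, -0.0]
contact_force: [-0.6, -0.1, 5.4]
width: -0.0003
grip_force: 2.7
```

Run:
```python
from h import *
st([.4615,-.376,.1165])
```

```text
t 13.0 p [ 0.4609 -0.3755  0.1167] yaw_y 7.13 z [ 0.    -0.001 -1.   ] F [-0.6 -0.1  5.4] w -0.00032516857537311756 2.6860233396291733 q [ 0.89  0.84 -0.5   1.75  0.59  0.7   0.19]
to go (tool) [-0.0006  0.0005  0.0002]
```

Force is only 5 N, so it isn't at the stop yet. I'll press on in small steps.

Call:
apply_moves --moves '[{"ax":0,"ay":0,"az":0,"dx":0,"dy":0,"dz":0.001,"gripper":-1},{"ax":0,"ay":0,"az":0,"dx":0,"dy":0,"dz":0.001,"gripper":-1},{"ax":0,"ay":0,"az":0,"dx":0,"dy":0,"dz":0,"gripper":-1},{"ax":0,"ay":0,"az":0,"dx":0,"dy":0,"dz":0,"gripper":-1}]' --squeeze 40

```text
time_s: 13.5
eef_pos: [0.4611, -0.3755, 0.1164]
eef_rot: [0.001, 0.662, 0.75, -0.001]
contact_force: [-4.0, 2.3, 17.8]
width: 0.0001
grip_force: 8.8
```

The plug is at its stop: 18 N and no further travel at z = 0.1164 (home is 0.1165). I'll lift away and check.

Call:
apply_moves --moves '[{"ax":0,"ay":0,"az":0,"dx":0,"dy":0,"dz":-0.01,"gripper":-1},{"ax":0,"ay":0,"az":0,"dx":0,"dy":0,"dz":-0.05,"gripper":-1},{"ax":0,"ay":0,"az":0,"dx":0,"dy":0,"dz":-0.05,"gripper":-1},{"ax":0,"ay":0,"az":0,"dx":0.06,"dy":0,"dz":0,"gripper":-1},{"ax":0,"ay":0,"az":0,"dx":0.06,"dy":0,"dz":0,"gripper":-1},{"ax":0,"ay":0,"az":0,"dx":0.06,"dy":0,"dz":0,"gripper":-1},{"ax":0,"ay":0,"az":0,"dx":0.04,"dy":0,"dz":0,"gripper":-1},{"ax":0,"ay":0,"az":0,"dx":0,"dy":0,"dz":0,"gripper":-1},{"ax":0,"ay":0,"az":0,"dx":0,"dy":0,"dz":0,"gripper":-1}]' --squeeze 40

```text
time_s: 14.62
eef_pos: [0.4338, -0.1576, 0.2241]
eef_rot: [0.0, 0.662, 0.75, -0.0]
contact_force: [0.1, 0.1, -0.9]
width: -0.0001
grip_force: 0.0
```

Run:
```python
from h import *
c=bot.camera("top");X=pts(c);Z=X[...,2]
m=np.zeros(Z.shape,np.uint8);m[180:275,270:380]=Z[180:275,270:380]>.131
n,l,s,ce=cv2.connectedComponentsWithStats(m);P=[np.nanmedian(X[l==i],0) for i in range(1,n) if s[i,4]>20]
print(P);d=P[0]-P[1];print(np.degrees(np.arctan2(d[1],d[0])),"plug z",np.nanmedian(Z[219:229,320:328]))
for n,(a,b,d,e) in dict(timer=(305,350,262,315),dropper=(225,252,388,418),saline=(165,205,400,440)).items():
    q=X[a:b,d:e].reshape(-1,3);q=q[q[:,2]>.012];print(n,np.round(q.min(0),3),np.round(q.max(0),3))
st()
```

```text
[array([ 0.47161903, -0.42223196,  0.1341288 ]), array([ 0.45144904, -0.33087664,  0.13461173])]
-77.5496246901566 plug z 0.11654676426203553
timer [ 0.247 -0.353  0.012] [ 0.324 -0.272  0.023]
dropper [ 0.432 -0.533  0.013] [ 0.465 -0.5    0.104]
saline [ 0.514 -0.565  0.012] [ 0.565 -0.514  0.128]
t 14.675 p [ 0.4338 -0.1581  0.224 ] yaw_y 7.04 z [ 0.    -0.001 -1.   ] F [ 0.5 -0.5 -0.3] w 0.00020932112224966308 0.0 q [ 0.63  0.54 -0.59  2.04  0.46  0.69 -0.13]
```

```bash
python3 -c "
from station import bot
print(bot.job_done())"
```

```text
the job is handed in; nothing more can be done
None
```

I screwed the lid tight with its lugs in line with the ears, then pressed the plug fully home; the bystanders did not move, the arm is clear, and I handed the job in at about 15 s (no verdict was shown).

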